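# Find the loaded setter case and present it over the anvil

### The arm

A 7-joint arm with a two-finger parallel gripper is mounted at the origin on the work surface. World frame = base frame: x ahead of the robot, y to its left, z up, the work surface at z = 0. Lengths are in m, angles in rad, forces in N, time in s.
With the tool pointing down it reaches from about 0.4 to 0.875 m from the base axis. Payload 6.5 kg.
Tool frame: the origin (TCP) lies midway between the tips of the shut fingers; the grasp point (between the pads) lies 19 mm behind it (hold_point_z is the distance from the TCP to the grasp point, in m); z points along the fingers, y is the direction in which the jaws open and shut (so a half turn about z gives the same grasp; the last joint's range is limited). The gripper opens to 85 mm and grips with 20 to 120 N. Pads are 22 mm wide; open, the fingers measure 114 mm over their backs; the gripper's body (76 mm by 85 mm) begins 54 mm behind the grasp point. The pads swing forward as they close: fully open they stand 13 mm farther back than shut.
Start: joints at [1.181, 0.536, -0.004, 1.538, 0.003, 1.067, -0.071], TCP at [0.207, -0.616, 0.231] pointing down, gripper open.
Joint ranges: [-2.7, 2.7], [-0.37, 2.16], [-1.27, 1.26], [0.24, 2.4], [-1.31, 4.45], [0.19, 1.91], [-2.76, 2.76]. Speed limits (rad/s): [2.39, 2.39, 3.14, 3.14, 3.14, 3.14, 3.14].

### API

Orientations are given as a 3x3 rotation matrix whose columns are the frame's x, y, z axes.
In Python, from rig import * gives the robot as it stands.
- The arm moves only by the tool servo_tool, never from a script. Its arguments are lists of equal length, an entry for each row: "xyz": the shift along the world's x, y, z in m, a list of three; "turn": the turn, a rotation vector about the world's x, y, z in degrees, a list of three; "gripper": the opening, from 0 (shut) to 1 (fully open). In form: {"xyz": [[tx, ty, tz], ...], "turn": [[ax, ay, az], ...], "gripper": [gripper, ...]}. A call has 1 to 20 rows; each row shifts and turns the commanded pose from where the row before left it; what a row does not reach is not made up. A row lasts 1/10 s, in which the tool goes at most 50 mm and 8.59 degrees, less where a joint would pass 70% of its speed; a pose out of reach is approached as far as the arm can. A call with a gripper value outside its range is refused whole. The fingers move at their own pace and stop on an object; "newtons" is the grip in N (left out, the last holds). Time passes only in rows, so rows that do not move let the fingers close. It gives the time, the measured TCP pose, the force and the opening at its end, in the units of the state.
- get_obs(): the state, without advancing time (a new reading comes with each control period).
- snapshot(name): name is "scene" or "side" or "wrist"; returns a dict with "pixels" (400x640x3 uint8, red, green, blue), "camera_matrix" (3x3 intrinsics, pixels), "cam_to_world" (4x4, takes a point from camera to world coordinates); the wrist camera has in their place "mount" (4x4, takes a point from camera to tool coordinates, whose origin is the TCP and whose axes are the flange's). Camera axes: x right, y up, looking along -z (the intrinsics and any distortion apply to the point x, -y, -z); pixel columns grow to the right and rows downward; lengths in m; the calibration is good to about 2 mm. The wrist camera is an equidistant fisheye: a pixel r from the principal point sees the ray r / f radians off the axis. A picture is of the moment at which its call begins: read the wrist's pose just before it. There is no depth.
- finish_job(): hands the job in, once; it reports no verdict.
The state is a dict: "time": time; "joint_positions": joint angles; "dq": joint speeds; "joint_torque": joint torques, N m; "position": TCP position; "orientation": TCP orientation; "wrist_force": force on the tool from outside, world axes, zero at the start; "ft_torque": the same for the moment, N m; "finger_gap": finger opening in m.
Only numpy, scipy, OpenCV 4.12 (cv2) and the standard library are available. Lean on these libraries where they do the work, as an engineer would, in place of code of your own. Each camera call takes 0.05 s, during which the arm holds its last target. There are 200 camera calls.

### The job

One of the two look-alike round setter cases holds the steel die, the other only a plastic blank. Lift the copper-capped case clear of the bench to feel its weight and stand it back on the bench, then lift the black-capped one likewise; then seat the lighter case upright, fully down, in the pocket of the beech rack that matches its shape and let go of it. Present the heavier case over the middle of the anvil's face, upright, still and about 6 cm clear of it, and finish while still holding it there; leave everything else where it is.

Things in the scene. Friction and masses are not known exactly. Their poses are not given: they have to be found in the camera images.
- copper_case_center (a point): round aluminium setter case with copper-coloured cap, standing loose, 42 mm in diameter, 70 mm high with its 8 mm cap, smooth sides; this point is its centre, half-way up; z up along its axis. Hidden inside, with 2 to 3 mm of play, is a steel die (about 0.38 kg in all) or a plastic blank (about 0.17 kg), each within some 15 %; which one changes from start to start and cannot be seen
- black_case_center (a point): round aluminium setter case with black cap, standing loose, 42 mm in diameter, 70 mm high with its 8 mm cap, smooth sides; this point is its centre, half-way up; z up along its axis. Hidden inside, with 2 to 3 mm of play, is a steel die (about 0.38 kg in all) or a plastic blank (about 0.17 kg), each within some 15 %; which one changes from start to start and cannot be seen
- rack_hole0 (a point): mouth centre of the ROUND pocket in the fixed beech rack (78 x 138 mm, level top 35 mm over the bench). The pocket is 48 mm in diameter, 3 mm chamfer, 25 mm deep with a flat floor: a seated case has its centre 10 mm above this point. Axes are the rack's: long side along y, z up
- rack_hole1 (a point): centre of the mouth of the SQUARE pocket (38 mm wide, for square cases) in the same rack, 68 mm from the round one; a round case does not fit
- anvil_face (a point): middle of the top face of the fixed black iron anvil; the face is level, 80 mm over the bench, 110 mm along the anvil's x by 62 mm along y; a horn sticks out 36 mm further at +x; z up
- anvil: the anvil itself; origin at the centre of its underside
- last: bystander, to be left alone: light beech shoe last, about 265 x 70 x 85 mm, lying across the bench beyond the cases; origin on its underside
- grommet_tin: bystander, to be left alone: open round steel tin of copper grommets, 84 mm across, 30 mm high; origin on its underside
- pliers: bystander, to be left alone: steel snap pliers with red grips, 170 mm long, lying flat, 14 mm high; origin on its underside
- square_case: bystander, to be left alone: SQUARE aluminium case with brass cap, 31 x 31 x 68 mm, standing; not part of the job; origin on its underside
- polish_tin: bystander, to be left alone: flat tin with a red lid, 70 mm across, 22 mm high, beyond the anvil; origin on its underside

How it is judged:
On the way, in this order (a step that is already met when the one before it is completed fails the run):
1. the copper-capped case is lifted clear of the bench (height (world z) of copper_case_center above 0.05 m and contact force between the fingers and copper_case above 0.5 N and height (world z) of black_case_center below 0.039 m and angle between black_case_center's own z axis and vertical below 0.1 rad and horizontal distance between black_case_center and rack_hole0 above 0.06 m), for 0.3 s.
2. the copper-capped case stands on the bench again, let go (height (world z) of each of copper_case_center, black_case_center below 0.039 m and angle between each of copper_case_center, black_case_center's own z axis and vertical below 0.1 rad and horizontal distance between each of copper_case_center, black_case_center and rack_hole0 above 0.06 m and contact force between the fingers and copper_case below 0.1 N), for 0.2 s.
3. the black-capped case is lifted clear of the bench (height (world z) of black_case_center above 0.05 m and contact force between the fingers and black_case above 0.5 N and height (world z) of copper_case_center below 0.039 m and angle between copper_case_center's own z axis and vertical below 0.1 rad and horizontal distance between copper_case_center and rack_hole0 above 0.06 m), for 0.3 s.
4. the lighter case is seated in the round pocket of the rack and let go (((distance between core_plastic_c0 and copper_case_center below 0.03 m and horizontal distance between copper_case_center and rack_hole0 below 0.006 m and z of copper_case_center in the frame of rack_hole0 below 0.014 m and angle between copper_case_center's own z axis and vertical below 0.1 rad and contact force between the fingers and copper_case below 0.1 N) or (distance between core_plastic_c0 and black_case_center below 0.03 m and horizontal distance between black_case_center and rack_hole0 below 0.006 m and z of black_case_center in the frame of rack_hole0 below 0.014 m and angle between black_case_center's own z axis and vertical below 0.1 rad and contact force between the fingers and black_case below 0.1 N))), for 0.2 s.
At the end, for the whole second after the job is handed in: Lighter case released in the round pocket: within 6 mm of its centre, 4 mm of its floor, 0.1 rad of upright. Heavier case held still over the anvil, axis within 25 mm of the middle of the face, underside 20 to 120 mm above it, within 0.15 rad of upright, not touching it ((((distance between core_plastic_c0 and copper_case_center below 0.03 m and horizontal distance between copper_case_center and rack_hole0 below 0.006 m and z of copper_case_center in the frame of rack_hole0 below 0.014 m and angle between copper_case_center's own z axis and vertical below 0.1 rad and contact force between the fingers and copper_case below 0.1 N) and (distance between core_steel_c0 and black_case_center below 0.03 m and horizontal distance between black_case_center and anvil_face below 0.025 m and z of black_case_center in the frame of anvil_face between 0.055 and 0.155 m and angle between black_case_center's own z axis and vertical below 0.15 rad and linear speed of black_case below 0.02 m/s and contact force between the fingers and black_case above 2 N and contact force between black_case and anvil below 0.05 N)) or ((distance between core_plastic_c0 and black_case_center below 0.03 m and horizontal distance between black_case_center and rack_hole0 below 0.006 m and z of black_case_center in the frame of rack_hole0 below 0.014 m and angle between black_case_center's own z axis and vertical below 0.1 rad and contact force between the fingers and black_case below 0.1 N) and (distance between core_steel_c0 and copper_case_center below 0.03 m and horizontal distance between copper_case_center and anvil_face below 0.025 m and z of copper_case_center in the frame of anvil_face between 0.055 and 0.155 m and angle between copper_case_center's own z axis and vertical below 0.15 rad and linear speed of copper_case below 0.02 m/s and contact force between the fingers and copper_case above 2 N and contact force between copper_case and anvil below 0.05 N)))); the arm keeps its last pose, push and grip.
It fails at once if a bystander is pushed more than 3 cm (distance of any of last, grommet_tin, pliers, square_case, polish_tin from where it was at the start of the episode above 0.03 m).
It also fails if it takes over 69 s, if anything falls off the work surface, if the arm or the gripper's body presses on something with over 40 N, if the wrist force passes 120 N, or if a joint passes its speed limit or range.

## Working session

There is one attempt and no reset: what is moved stays moved. The work goes in short steps, Python scripts to look and compute and a tool call to move; the robot and the scene stay as the last step left them, time stands still between calls to the robot, and variables do not carry over. Pictures are saved under pics/ and viewed, about 8 in all and at most 12, crops included, and the job is handed in when it is done.

Besides the shell and the picture viewer there is one more tool, called by a JSON object that holds its "api" and its "payload", one argument or row to a line. servo_tool: Moves the arm, as the interface text tells. Its arguments: {"type":"object","properties":{"xyz":{"type":"array"},"turn":{"type":"array"},"gripper":{"type":"array"},"newtons":{"type":"number"}},"required":["xyz","turn","gripper"]}

```bash
ls; mkdir -p pics; python3 - <<'E'
from rig import *
import cv2,numpy as np
np.set_printoptions(precision=4,suppress=True)
o=get_obs();print({k:np.round(v,4).tolist() for k,v in o.items()})
for n in("scene","side","wrist"):
    s=snapshot(n);cv2.imwrite(f"pics/{n}0.png",s["pixels"][:,:,::-1])
    print(n,[ (k,np.round(v,4).tolist()) for k,v in s.items() if k!="pixels"])
    np.savez(f"pics/{n}0.npz",**{k:v for k,v in s.items()})
E
```

```text
pics
{'time': 0.0, 'joint_positions': [1.1808, 0.5372, -0.0044, 1.5389, 0.0026, 1.0673, -0.0712], 'dq': [0.0001, 0.0006, 0.0001, -0.0011, -0.0004, 0.0012, 0.001], 'joint_torque': [-0.001, -58.3416, 1.048, -25.9103, 0.0123, 0.0096, -0.0], 'position': [0.2066, -0.6156, 0.2304], 'orientation': [[0.948, 0.3183, -0.0006], [0.3183, -0.948, 0.0016], [-0.0001, -0.0017, -1.0]], 'wrist_force': [-0.1532, 0.7725, -0.9235], 'ft_torque': [0.0053, 0.0117, -0.0249], 'finger_gap': 0.0856}
scene [('camera_matrix', [[390.9896, 0.0, 320.3602], [0.0, 390.9896, 198.1737], [0.0, 0.0, 1.0]]), ('cam_to_world', [[-0.1071, -0.7937, 0.5988, 1.2186], [0.9941, -0.0957, 0.051, 0.0292], [0.0168, 0.6008, 0.7992, 0.9089], [0.0, 0.0, 0.0, 1.0]])]
side [('camera_matrix', [[454.6437, 0.0, 321.6037], [0.0, 454.6437, 207.8229], [0.0, 0.0, 1.0]]), ('cam_to_world', [[-0.8686, 0.3209, -0.3775, 0.1743], [-0.4954, -0.5755, 0.6507, 0.6787], [-0.0084, 0.7522, 0.6589, 0.8094], [0.0, 0.0, 0.0, 1.0]])]
wrist [('camera_matrix', [[309.7069, 0.0, 317.0099], [0.0, 309.7069, 201.366], [0.0, 0.0, 1.0]]), ('mount', [[-0.0001, 0.947, 0.3212, 0.0828], [1.0, 0.0003, -0.0005, 0.0003], [-0.0006, 0.3212, -0.947, -0.1415], [0.0, 0.0, 0.0, 1.0]])]
```

View pics/scene0.png

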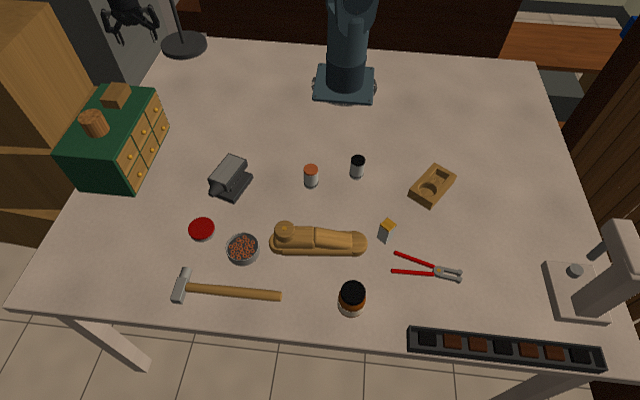

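View pics/side0.png

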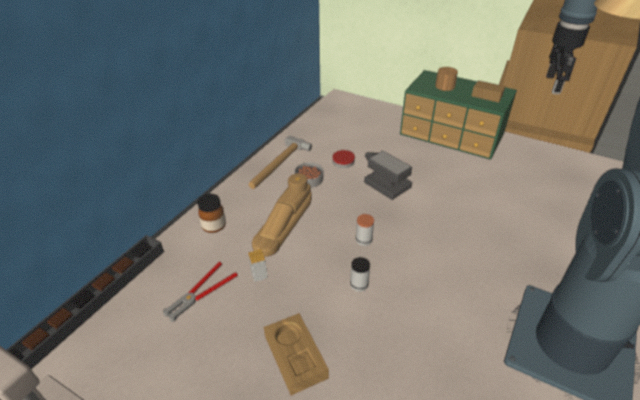

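Scene: copper cap ~(311,170), black cap ~(358,160), rack ~(433,186), anvil ~(231,172). Side: copper (365,221), black (360,265), round pocket (289,333), square (302,360), anvil (389,170).

```bash
cat > h.py <<'E'
import numpy as np,cv2
np.set_printoptions(precision=4,suppress=True)
def ray(s,uv,T=None):
    K=s["camera_matrix"];uv=np.atleast_2d(np.asarray(uv,float))
    x=(uv[:,0]-K[0,2])/K[0,0];y=(uv[:,1]-K[1,2])/K[1,1]
    if "mount" in s:
        r=np.hypot(x,y)+1e-12;d=np.c_[x/r*np.sin(r),-y/r*np.sin(r),-np.cos(r)]
        T=T@s["mount"]
    else: d=np.c_[x,-y,-np.ones(len(x))];T=s["cam_to_world"]
    return T[:3,3],d@T[:3,:3].T
def onz(s,uv,z,T=None):
    o,d=ray(s,uv,T);return (o+d*((z-o[2])/d[:,2])[:,None])[:,:2]
def pose(o):
    T=np.eye(4);T[:3,:3]=o["orientation"];T[:3,3]=o["position"];return T
def blob(mask,seed,rad=25):
    n,l,st,c=cv2.connectedComponentsWithStats(mask.astype(np.uint8))
    d=[np.hypot(*(c[i]-seed)) if st[i,4]>15 else 1e9 for i in range(n)];d[0]=1e9
    i=int(np.argmin(d));return (l==i),c[i],st[i]
E
python3 - <<'E'
from h import *
L=lambda n:dict(np.load(f"pics/{n}0.npz"))
S={n:L(n) for n in("scene","side")}
seeds={"scene":dict(cop=(311,170),blk=(358,160)),"side":dict(cop=(365,221),blk=(360,265))}
for n,s in S.items():
    p=s["pixels"].astype(int);R,G,B=p[...,0],p[...,1],p[...,2]
    hsv=cv2.cvtColor(s["pixels"],cv2.COLOR_RGB2HSV)
    for k,sd in seeds[n].items():
        m=(R>B*1.5)&(hsv[...,1]>90) if k=="cop" else (p.max(2)<70)
        w=np.zeros_like(m);w[sd[1]-16:sd[1]+16,sd[0]-14:sd[0]+14]=1
        bm,c,st=blob(m&w,sd);print(n,k,c,st,onz(s,c,.067))
    a=dict(scene=[(170,110,200,60),(400,155,70,60)],side=[(350,140,70,65),(255,305,80,90)])[n]
    cs=[]
    for (x,y,w,h) in ([(200,145,60,60),(400,155,60,60)] if n=="scene" else [(355,140,64,64),(256,308,88,88)]):
        cs.append(cv2.resize(s["pixels"][y:y+h,x:x+w],(400,300),interpolation=cv2.INTER_CUBIC))
    cv2.imwrite(f"pics/c_{n}.png",np.hstack(cs)[:,:,::-1])
a=[cv2.imread(f"pics/c_{n}.png") for n in S];cv2.imwrite("pics/c1.png",np.vstack(a))
E
```

```text
scene cop [310.4765 169.2685] [304 163  14  13 149] [[ 0.4887 -0.0635]]
scene blk [356.1405 162.9351] [350 155  15  21 185] [[0.4485 0.0647]]
side cop [365.0552 220.0608] [357 214  17  13 181] [[ 0.4864 -0.0665]]
side blk [360.24  264.715] [352 258  17  14 200] [[0.4338 0.0673]]
```

View pics/c1.png

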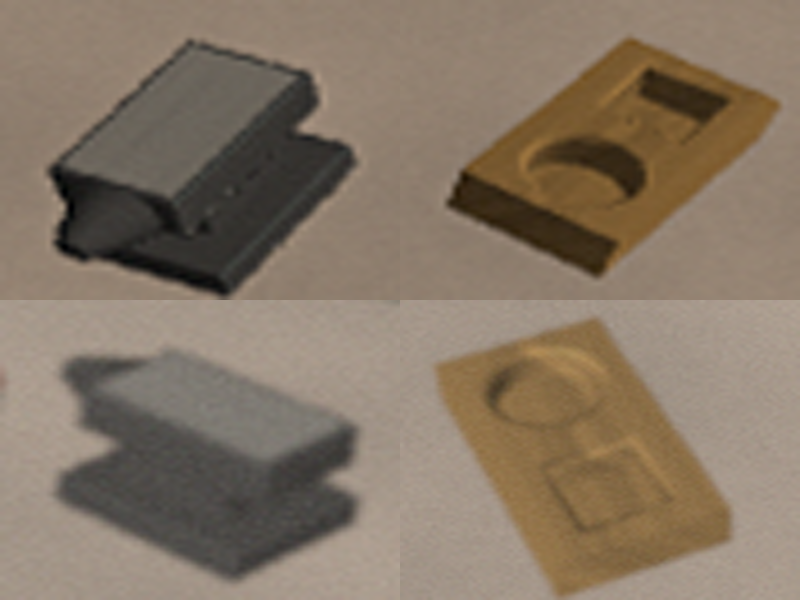

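Crops show anvil face corners and round pocket (scene crop centre ≈(584,170), side ≈(547,386)); square is the other one.

```bash
python3 - <<'E'
from h import *
L=lambda n:dict(np.load(f"pics/{n}0.npz"))
S={n:L(n) for n in("scene","side")}
def P(n,pts,which):
    pts=np.array(pts,float)
    if n=="scene":return pts/[400/60,5]+([200,145] if which=="a" else [400,155])
    return pts/([6.25,4.6875] if which=="a" else [400/88,300/88])+([355,140] if which=="a" else [256,308])
for n,q in(("scene",[(190,42),(308,75),(178,200),(52,172)]),("side",[(268,160),(355,130),(170,52),(90,92)])):
    w=onz(S[n],P(n,q,"a"),.08);print("anvil",n,w,w.mean(0),np.linalg.norm(w-np.roll(w,1,0),axis=1))
w=onz(S["scene"],P("scene",[(230,38),(378,103),(210,240),(65,172)],"r"),.035);print("rack",w,w.mean(0),np.linalg.norm(w-np.roll(w,1,0),axis=1))
print("round",onz(S["scene"],P("scene",[(184,170)],"r"),.035),onz(S["side"],P("side",[(147,86)],"r"),.035))
print("blk",onz(S["scene"],[357.7,160.5],.067))
for n,c in(("scene",(388,226)),("side",(258,257))):print("sq",onz(S[n],c,.066))
for c in ((311,243),(278,228),(362,243)):print("last",onz(S["scene"],c,.06))
E
```

```text
anvil scene [[ 0.4686 -0.3043]
 [ 0.4876 -0.2481]
 [ 0.5836 -0.2802]
 [ 0.5706 -0.3362]] [ 0.5276 -0.2922] [0.1069 0.0593 0.1012 0.0574]
anvil side [[ 0.4826 -0.2581]
 [ 0.4608 -0.3029]
 [ 0.563  -0.3372]
 [ 0.5769 -0.2817]] [ 0.5208 -0.295 ] [0.0973 0.0498 0.1078 0.0571]
rack [[0.3889 0.3016]
 [0.4331 0.3634]
 [0.5435 0.2829]
 [0.5021 0.2238]] [0.4669 0.2929] [0.1373 0.076  0.1367 0.0721]
round [[0.4944 0.2749]] [[0.4896 0.2711]]
blk [[0.4385 0.0687]]
sq [[0.6552 0.1576]]
sq [[0.6413 0.1565]]
last [[ 0.7248 -0.0331]]
last [[ 0.6907 -0.1225]]
last [[0.7099 0.0938]]
```

{"api": "servo_tool", "payload": {
  "xyz": [
    [0.0175,0.0345,0],
    [0.0175,0.0345,0],
    [0.0175,0.0345,0],
    [0.0175,0.0345,0],
    [0.0175,0.0345,0],
    [0.0175,0.0345,0],
    [0.0175,0.0345,0],
    [0.0175,0.0345,0],
    [0.0175,0.0345,0],
    [0.0175,0.0345,0],
    [0.0175,0.0345,0],
    [0.0175,0.0345,0],
    [0.0175,0.0345,0],
    [0.0175,0.0345,0],
    [0.0175,0.0345,0],
    [0.0175,0.0345,0],
    [0,0,0],
    [0,0,0]
  ],
  "turn": [
    [0,0,0],
    [0,0,0],
    [0,0,0],
    [0,0,0],
    [0,0,0],
    [0,0,0],
    [0,0,0],
    [0,0,0],
    [0,0,0],
    [0,0,0],
    [0,0,0],
    [0,0,0],
    [0,0,0],
    [0,0,0],
    [0,0,0],
    [0,0,0],
    [0,0,0],
    [0,0,0]
  ],
  "gripper": [1,1,1,1,1,1,1,1,1,1,1,1,1,1,1,1,1,1],
  "newtons": 40
}}

```text
time: 1.95
position: [0.4867, -0.0636, 0.231]
orientation: [[0.947, 0.32, -0.001], [0.32, -0.947, 0.0], [-0.001, -0.0, -1.0]]
wrist_force: [0.0, -0.5, 0.3]
finger_gap: 0.0851
```

```bash
cat > look.py <<'E'
from rig import *
from h import *
import sys
def look(name):
    o=get_obs();s=snapshot("wrist");T=pose(o)
    cv2.imwrite(f"pics/{name}.png",s["pixels"][:,:,::-1])
    np.savez(f"pics/{name}.npz",T=T,**s)
    print(round(o["time"],2),o["position"],o["orientation"][0],o["wrist_force"],o["finger_gap"]);return s,T
if __name__=="__main__":look(sys.argv[1])
E
python3 look.py w1
```

```text
1.95 [ 0.4867 -0.0636  0.231 ] [ 0.9474  0.3201 -0.0007] [ 0.0498 -0.5422  0.269 ] 0.0851085870631297
```

View pics/w1.png

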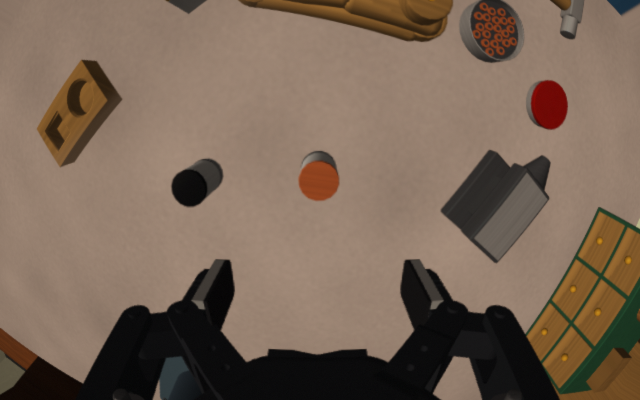

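Wrist view: copper cap (319,180), black cap (189,188), round pocket (79,97), anvil face quad around (509,213).

```bash
cat > caps.py <<'E'
from h import *
import sys
d=dict(np.load(f"pics/{sys.argv[1]}.npz"));T=d["T"];p=d["pixels"].astype(int);hsv=cv2.cvtColor(d["pixels"],cv2.COLOR_RGB2HSV)
for a in sys.argv[2:]:
    k,u,v=a.split(",");u=int(u);v=int(v)
    m=(hsv[...,1]>110)&(p[...,0]>1.6*p[...,2]) if k=="c" else (p.max(2)<45)
    w=np.zeros_like(m);w[max(0,v-40):v+40,max(0,u-40):u+40]=1
    b,c,st=blob(m&w,(u,v))
    e=cv2.findContours(b.astype(np.uint8),0,1)[0];e=max(e,key=len)[:,0,:]
    q=onz(d,e,.07,T);cc,r=cv2.minEnclosingCircle(q.astype(np.float32))
    print(k,c,st,"centroid@.07",onz(d,c,.07,T)[0],"enclosing",np.array(cc),"diam",2*r)
E
python3 caps.py w1 c,319,180 b,189,188
python3 - <<'E'
from h import *
d=dict(np.load("pics/w1.npz"));T=d["T"]
print("anvil",onz(d,[(527,163),(549,197),(495,262),(472,229)],.08,T))
print("round",onz(d,[(82,96)],.035,T), "rackcorners",onz(d,[(83,60),(122,98),(63,165),(37,127)],.035,T))
E
```

```text
c [318.3627 180.342 ] [ 298  160   41   41 1304] centroid@.07 [ 0.4896 -0.0645] enclosing [ 0.4894 -0.0644] diam 0.0428374819457531
b [189.4297 187.3679] [ 172  170   36   36 1003] centroid@.07 [0.4391 0.0649] enclosing [0.4387 0.0653] diam 0.04335509613156319
anvil [[ 0.5911 -0.2805]
 [ 0.568  -0.3382]
 [ 0.4666 -0.303 ]
 [ 0.496  -0.246 ]]
round [[0.4965 0.2659]] rackcorners [[0.5437 0.2778]
 [0.507  0.1952]
 [0.3922 0.2896]
 [0.4341 0.359 ]]
```

{"api": "servo_tool", "payload": {
  "xyz": [
    [0.003,-0.001,-0.027],
    [0,0,-0.03],
    [0,0,-0.03],
    [0,0,-0.03],
    [0,0,-0.03],
    [0,0,-0.03],
    [0,0,-0.02],
    [0,0,0],
    [0,0,0],
    [0,0,0],
    [0,0,0],
    [0,0,0],
    [0,0,0],
    [0,0,0],
    [0,0,0]
  ],
  "turn": [
    [0,0,0],
    [0,0,0],
    [0,0,0],
    [0,0,0],
    [0,0,0],
    [0,0,0],
    [0,0,0],
    [0,0,0],
    [0,0,0],
    [0,0,0],
    [0,0,0],
    [0,0,0],
    [0,0,0],
    [0,0,0],
    [0,0,0]
  ],
  "gripper": [1,1,1,1,1,1,1,1,0.3,0.3,0.3,0.3,0.3,0.3,0.3],
  "newtons": 40
}}

```text
time: 3.5
position: [0.4906, -0.0652, 0.0356]
orientation: [[0.948, 0.318, 0.002], [0.318, -0.948, -0.0], [0.002, 0.001, -1.0]]
wrist_force: [-0.8, 0.9, 5.7]
finger_gap: 0.0413
```

{"api": "servo_tool", "payload": {
  "xyz": [
    [0,0,0.01],
    [0,0,0.02],
    [0,0,0.02],
    [0,0,0.01],
    [0,0,0],
    [0,0,0],
    [0,0,0],
    [0,0,0],
    [0,0,0],
    [0,0,0],
    [0,0,0]
  ],
  "turn": [
    [0,0,0],
    [0,0,0],
    [0,0,0],
    [0,0,0],
    [0,0,0],
    [0,0,0],
    [0,0,0],
    [0,0,0],
    [0,0,0],
    [0,0,0],
    [0,0,0]
  ],
  "gripper": [0.3,0.3,0.3,0.3,0.3,0.3,0.3,0.3,0.3,0.3,0.3]
}}

```text
time: 4.6
position: [0.4897, -0.0652, 0.0941]
orientation: [[0.948, 0.318, -0.0], [0.318, -0.948, 0.0], [-0.0, -0.0, -1.0]]
wrist_force: [-0.1, 0.6, -4.2]
finger_gap: 0.041
```

```bash
python3 - <<'E'
from rig import *
from h import *
import numpy as np
F=[]
for i in range(4):
    o=get_obs();F.append(o["wrist_force"]);s=snapshot("wrist")
print(np.array(F),np.mean(F,0),o["ft_torque"],o["joint_torque"],o["position"],o["finger_gap"],o["time"])
np.savez("pics/w2.npz",T=pose(o),**s)
E
python3 look.py w2
```

```text
[[-0.0765  0.6351 -4.2044]
 [ 0.6559 -0.3091 -3.9645]
 [ 0.2292  0.3027 -3.1322]
 [ 0.7327 -0.0003 -3.0651]] [ 0.3853  0.1571 -3.5916] [-0.0323 -0.0447 -0.0105] [ -0.0087 -48.7863  -2.4282 -18.1194   0.0084   0.0086  -0.0001] [ 0.4898 -0.0652  0.0943] 0.041229192176971595 4.75
4.8 [ 0.4898 -0.0652  0.0943] [ 0.948   0.3183 -0.0001] [-0.6341  0.5327 -4.1084] 0.040869215901807025
```

{"api": "servo_tool", "payload": {
  "xyz": [
    [0,0,-0.02],
    [0,0,-0.02],
    [0,0,-0.012],
    [0,0,-0.005],
    [0,0,-0.003],
    [0,0,0],
    [0,0,0],
    [0,0,0],
    [0,0,0],
    [0,0,0],
    [0,0,0],
    [0,0,0],
    [0,0,0.02],
    [0,0,0.03],
    [0,0,0.04],
    [0,0,0.04],
    [0,0,0.03],
    [0,0,0.01],
    [0,0,0]
  ],
  "turn": [
    [0,0,0],
    [0,0,0],
    [0,0,0],
    [0,0,0],
    [0,0,0],
    [0,0,0],
    [0,0,0],
    [0,0,0],
    [0,0,0],
    [0,0,0],
    [0,0,0],
    [0,0,0],
    [0,0,0],
    [0,0,0],
    [0,0,0],
    [0,0,0],
    [0,0,0],
    [0,0,0],
    [0,0,0]
  ],
  "gripper": [0.3,0.3,0.3,0.3,0.3,0.3,0.6,1,1,1,1,1,1,1,1,1,1,1,1]
}}

```text
time: 6.75
position: [0.4906, -0.0654, 0.2053]
orientation: [[0.948, 0.318, 0.003], [0.318, -0.948, -0.001], [0.002, 0.001, -1.0]]
wrist_force: [-0.2, 0.9, 0.2]
finger_gap: 0.085
```

```bash
python3 look.py w3; python3 caps.py w3 c,319,180 b,189,188
```

```text
6.75 [ 0.4906 -0.0654  0.2053] [0.9481 0.318  0.0026] [-0.2437  0.9167  0.1982] 0.08504093430800193
c [314.7583 191.9192] [ 293  170   44   44 1510] centroid@.07 [ 0.4887 -0.0645] enclosing [ 0.4884 -0.0646] diam 0.042879048734903336
b [177.6484 198.0682] [ 159  179   38   39 1129] centroid@.07 [0.4393 0.0649] enclosing [0.439  0.0655] diam 0.04407069459557533
```

Copper stands where it was. Now black.

{"api": "servo_tool", "payload": {
  "xyz": [
    [-0.0085,0.0217,0],
    [-0.0086,0.0217,0],
    [-0.0086,0.0217,0],
    [-0.0086,0.0217,0],
    [-0.0086,0.0217,0],
    [-0.0086,0.0217,0],
    [0,0,-0.021],
    [0,0,-0.03],
    [0,0,-0.03],
    [0,0,-0.03],
    [0,0,-0.03],
    [0,0,-0.03],
    [0,0,0],
    [0,0,0],
    [0,0,0],
    [0,0,0],
    [0,0,0],
    [0,0,0],
    [0,0,0],
    [0,0,0]
  ],
  "turn": [
    [0,0,0],
    [0,0,0],
    [0,0,0],
    [0,0,0],
    [0,0,0],
    [0,0,0],
    [0,0,0],
    [0,0,0],
    [0,0,0],
    [0,0,0],
    [0,0,0],
    [0,0,0],
    [0,0,0],
    [0,0,0],
    [0,0,0],
    [0,0,0],
    [0,0,0],
    [0,0,0],
    [0,0,0],
    [0,0,0]
  ],
  "gripper": [1,1,1,1,1,1,1,1,1,1,1,1,1,0.3,0.3,0.3,0.3,0.3,0.3,0.3]
}}

```text
time: 8.8
position: [0.4393, 0.0655, 0.0346]
orientation: [[0.948, 0.318, 0.002], [0.318, -0.948, 0.001], [0.003, 0.0, -1.0]]
wrist_force: [-1.3, 0.7, 4.7]
finger_gap: 0.0411
```

{"api": "servo_tool", "payload": {
  "xyz": [
    [0,0,0.01],
    [0,0,0.02],
    [0,0,0.02],
    [0,0,0.02],
    [0,0,0.02],
    [0,0,0.02],
    [0,0,0.01],
    [0,0,0],
    [0,0,0],
    [0,0,0],
    [0,0,0],
    [0,0,0],
    [0,0,0],
    [0,0,0]
  ],
  "turn": [
    [0,0,0],
    [0,0,0],
    [0,0,0],
    [0,0,0],
    [0,0,0],
    [0,0,0],
    [0,0,0],
    [0,0,0],
    [0,0,0],
    [0,0,0],
    [0,0,0],
    [0,0,0],
    [0,0,0],
    [0,0,0]
  ],
  "gripper": [0.3,0.3,0.3,0.3,0.3,0.3,0.3,0.3,0.3,0.3,0.3,0.3,0.3,0.3]
}}

```text
time: 10.2
position: [0.4382, 0.065, 0.1531]
orientation: [[0.948, 0.318, -0.0], [0.318, -0.948, -0.0], [-0.0, -0.0, -1.0]]
wrist_force: [0.5, -1.1, -2.1]
finger_gap: 0.0415
```

```bash
python3 - <<'E'
from rig import *
from h import *
import numpy as np
F=[]
for i in range(8):
    o=get_obs();F.append(o["wrist_force"]);s=snapshot("wrist")
print(np.array(F)[:,2],np.mean(F,0),o["ft_torque"],o["position"],o["finger_gap"],o["time"])
E
python3 look.py w4
```

```text
[-2.1201 -0.8196 -1.4097 -1.7854 -1.4366 -2.6577 -1.8343 -1.6349] [-0.1165  0.0502 -1.7123] [ 0.0342 -0.005  -0.0333] [0.4383 0.065  0.1533] 0.04141522775006625 10.55
10.6 [0.4383 0.065  0.1533] [ 0.948   0.3182 -0.    ] [-0.0405  0.0743 -0.9712] 0.04118489094010573
```

View pics/w4.png

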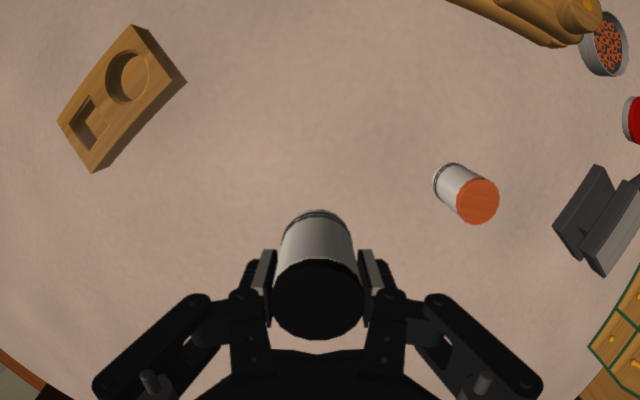

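Forces: copper ≈3.7 N, black ≈1.7 N → black is the lighter. The picture shows the case held upright (cap at (317,300)), pocket at (128,76), copper at (477,200). Move nearer the rack and re-measure.

{"api": "servo_tool", "payload": {
  "xyz": [
    [0,0.02,0],
    [0,0.025,0],
    [0,0.03,0],
    [0,0.03,0],
    [0,0.02,0],
    [0,0.01,0],
    [0,0,0],
    [0,0,0],
    [0,0,0],
    [0,0,0]
  ],
  "turn": [
    [0,0,0],
    [0,0,0],
    [0,0,0],
    [0,0,0],
    [0,0,0],
    [0,0,0],
    [0,0,0],
    [0,0,0],
    [0,0,0],
    [0,0,0]
  ],
  "gripper": [0.3,0.3,0.3,0.3,0.3,0.3,0.3,0.3,0.3,0.3]
}}

```text
time: 11.65
position: [0.4385, 0.1987, 0.1532]
orientation: [[0.949, 0.317, -0.0], [0.317, -0.949, -0.001], [-0.0, 0.001, -1.0]]
wrist_force: [0.0, -0.1, -1.8]
finger_gap: 0.0413
```

```bash
python3 look.py w5; python3 - <<'E'
from h import *
d=dict(np.load("pics/w5.npz"))
# metric top-down rectification of plane z=.035, 0.25 mm/px over pocket neighbourhood
T=d["T"];K=d["camera_matrix"]
xs=np.arange(.43,.57,.00025);ys=np.arange(.35,.20,-.00025)
X,Y=np.meshgrid(xs,ys);W=np.stack([X,Y,np.full_like(X,.035),np.ones_like(X)],-1)
C=W@np.linalg.inv(T@d["mount"]).T
x,y,z=C[...,0],-C[...,1],-C[...,2];rr=np.hypot(x,y);k=np.arctan2(rr,z)/rr*K[0,0]
im=cv2.remap(d["pixels"],(x*k+K[0,2]).astype(np.float32),(y*k+K[1,2]).astype(np.float32),1)
cv2.imwrite("pics/r5.png",im[:,:,::-1]);print(im.shape)
E
```

```text
11.65 [0.4385 0.1987 0.1532] [ 0.9486  0.3165 -0.0001] [ 0.0182 -0.1277 -1.8398] 0.04130188636025573
(600, 560, 3)
```

View pics/r5.png

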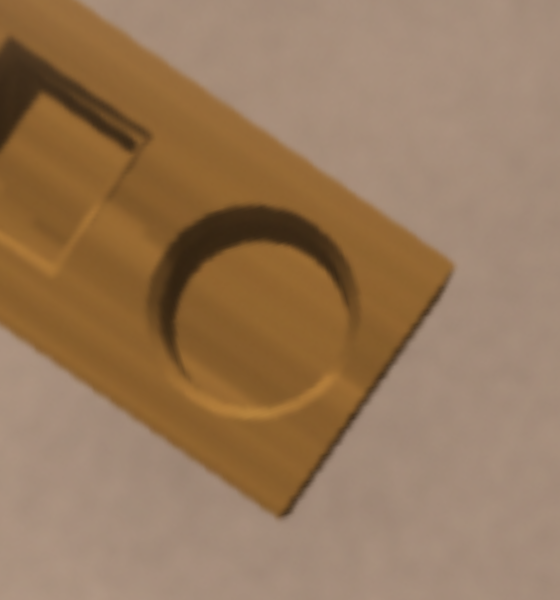

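```bash
python3 - <<'E'
from h import *
d=dict(np.load("pics/w5.npz"));T=d["T"];p=d["pixels"]
# cap bottom-in-hand: front arc of the cap seen; fit circle to lower (free) edge of the cap against silver body + overall extents
m=(p.max(2)<45)
for r in range(215,345,10):
    x=np.where(p[r,230:420].max(1)>=45)[0]+230
    row=p[r,230:420].max(1);print(r,''.join('#' if v<25 else '+' if v<60 else '.' for v in row[::2]))
E
```

```text
215 ..........................................+++++++++++..........................................
225 ..............................+.........................++.....................................
235 ...........................................................+...................................
245 ...............................................................................................
255 .....................##+........................................+##............................
265 .........#####.....+###........+##########################+.....+###+.....#####................
275 .......#####+.....+###...+#####################################+.+###+.....+#####..............
285 .....#####+......####..###########################################+####......+#####............
295 ##############+..+####################################################+..+####+#########.......
305 #######################################################################+#######################
315 ##################################################################+############################
325 ##################.++....+####################################+.....#.###################++++++
335 ###################.............+#####################+..............####################++++++
```

```bash
python3 - <<'E'
from h import *
d=dict(np.load("pics/w5.npz"));T=d["T"]
q=[(293,265),(346,265),(281,275),(356,275),(276,285),(362,285),(281,325),(353,325),(295,335),(337,335)]
w=onz(d,q,.1886,T);A=np.c_[2*w,np.ones(len(w))];s=np.linalg.lstsq(A,(w**2).sum(1),rcond=None)[0]
print(s[:2],"diam",2*np.sqrt(s[2]+s[:2]@s[:2]),"rel TCP",s[:2]-T[:2,3])
E
```

```text
[0.4398 0.1983] diam 0.04186739229137384 rel TCP [ 0.0013 -0.0004]
```

{"api": "servo_tool", "payload": {
  "xyz": [
    [0.009,0.0123,0],
    [0.009,0.0123,0],
    [0.009,0.0123,0],
    [0.009,0.0123,0],
    [0.009,0.0123,0],
    [0.0086,0.0122,0],
    [0,0,-0.023],
    [0,0,-0.025],
    [0,0,-0.02],
    [0,0,0],
    [0,0,0],
    [0,0,0],
    [0,0,0]
  ],
  "turn": [
    [0,0,0],
    [0,0,0],
    [0,0,0],
    [0,0,0],
    [0,0,0],
    [0,0,0],
    [0,0,0],
    [0,0,0],
    [0,0,0],
    [0,0,0],
    [0,0,0],
    [0,0,0],
    [0,0,0]
  ],
  "gripper": [0.3,0.3,0.3,0.3,0.3,0.3,0.3,0.3,0.3,0.3,0.3,0.3,0.3]
}}

```text
time: 13.0
position: [0.4927, 0.2741, 0.0865]
orientation: [[0.948, 0.318, 0.002], [0.318, -0.948, 0.001], [0.002, -0.0, -1.0]]
wrist_force: [0.4, -0.0, -1.5]
finger_gap: 0.0415
```

```bash
python3 look.py w6; python3 - <<'E'
from rig import *
import cv2,numpy as np
a=snapshot("scene")["pixels"][140:220,380:480];b=snapshot("side")["pixels"][280:380,240:340]
w=cv2.imread("pics/w6.png")[100:380,120:520]
cv2.imwrite("pics/v6.png",np.vstack([w,np.hstack([cv2.resize(i,(200,200),interpolation=2)[:,:,::-1] for i in(a,b)])]))
E
```

```text
13.0 [0.4927 0.2741 0.0865] [0.9481 0.3179 0.0019] [ 0.3853 -0.047  -1.541 ] 0.041488527657057794
```

View pics/v6.png

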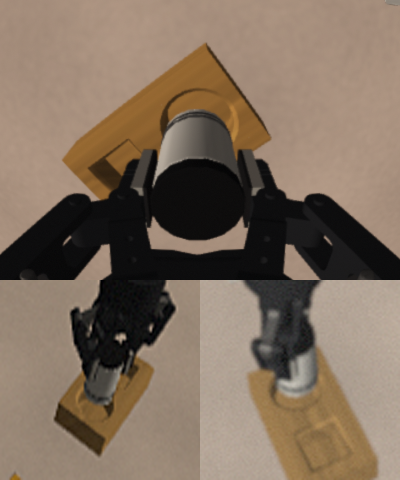

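The case is above the pocket, upright, bottom about at the mouth. Descend with a 1.5 mm correction.

{"api": "servo_tool", "payload": {
  "xyz": [
    [-0.0005,-0.0015,0],
    [0,0,-0.01],
    [0,0,-0.01],
    [0,0,-0.01],
    [0,0,-0.006],
    [0,0,-0.003],
    [0,0,0],
    [0,0,0],
    [0,0,0]
  ],
  "turn": [
    [0,0,0],
    [0,0,0],
    [0,0,0],
    [0,0,0],
    [0,0,0],
    [0,0,0],
    [0,0,0],
    [0,0,0],
    [0,0,0]
  ],
  "gripper": [0.3,0.3,0.3,0.3,0.3,0.3,0.3,0.3,0.3]
}}

```text
time: 14.05
position: [0.4916, 0.272, 0.0464]
orientation: [[0.948, 0.318, 0.0], [0.318, -0.948, -0.0], [0.0, 0.0, -1.0]]
wrist_force: [2.9, 0.2, -4.7]
finger_gap: 0.0414
```

{"api": "servo_tool", "payload": {
  "xyz": [
    [0.001,0,0],
    [0,0,-0.001],
    [0,0,0],
    [0,0,0]
  ],
  "turn": [
    [0,0,0],
    [0,0,0],
    [0,0,0],
    [0,0,0]
  ],
  "gripper": [0.3,0.3,0.3,0.3]
}}

```text
time: 14.45
position: [0.492, 0.2722, 0.0453]
orientation: [[0.948, 0.318, -0.001], [0.318, -0.948, -0.0], [-0.001, -0.0, -1.0]]
wrist_force: [0.4, -0.0, -1.1]
finger_gap: 0.0415
```

```bash
python3 look.py w7
```

```text
14.45 [0.492  0.2722 0.0453] [ 0.948   0.3184 -0.0006] [ 0.4253 -0.0326 -1.1213] 0.0414943653148715
```

{"api": "servo_tool", "payload": {
  "xyz": [
    [0,0,-0.001],
    [0,0,0],
    [0,0,0],
    [0,0,0],
    [0,0,0],
    [0,0,0],
    [0,0,0],
    [0,0,0.02],
    [0,0,0.03],
    [0,0,0.04],
    [0,0,0.04],
    [0,0,0.03],
    [0,0,0],
    [0,0,0]
  ],
  "turn": [
    [0,0,0],
    [0,0,0],
    [0,0,0],
    [0,0,0],
    [0,0,0],
    [0,0,0],
    [0,0,0],
    [0,0,0],
    [0,0,0],
    [0,0,0],
    [0,0,0],
    [0,0,0],
    [0,0,0],
    [0,0,0]
  ],
  "gripper": [0.3,0.6,0.8,1,1,1,1,1,1,1,1,1,1,1]
}}

```text
time: 15.9
position: [0.4926, 0.2721, 0.2046]
orientation: [[0.948, 0.318, 0.001], [0.318, -0.948, 0.0], [0.001, 0.0, -1.0]]
wrist_force: [-0.3, 0.3, -1.2]
finger_gap: 0.0853
```

```bash
python3 look.py w8; python3 - <<'E'
from rig import *
import cv2,numpy as np
a=snapshot("scene")["pixels"][140:220,380:480];b=snapshot("side")["pixels"][280:380,240:340]
w=cv2.imread("pics/w8.png")
cv2.imwrite("pics/v8.png",np.vstack([w[:300],np.hstack([cv2.resize(i,(320,250),interpolation=2)[:,:,::-1] for i in(a,b)])]))
E
```

```text
15.9 [0.4926 0.2721 0.2046] [0.9481 0.318  0.001 ] [-0.3406  0.3179 -1.2275] 0.08532915147192126
```

View pics/v8.png

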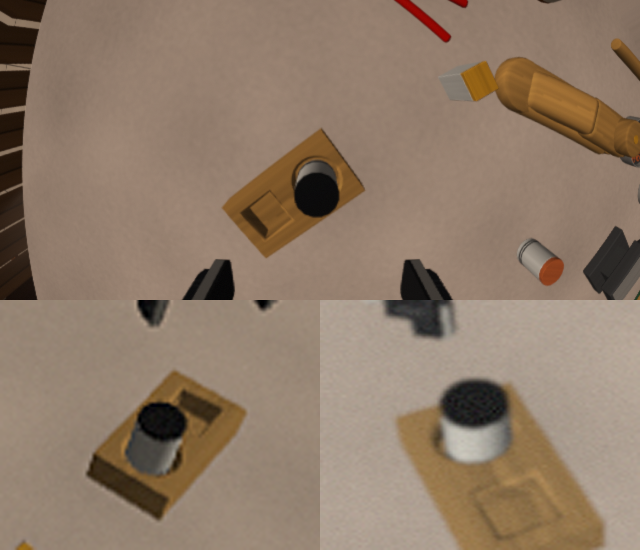

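Black case is upright, down in the round pocket (cap (317,195)), released. Check its cap size at z=0.08 and go to the copper case.

```bash
sed 's/,\.07,T/,.08,T/g' caps.py > caps8.py; python3 caps8.py w8 b,317,195; python3 caps.py w8 c,551,270
```

```text
b [316.4307 194.2727] [ 295  172   44   45 1551] centroid@.07 [0.492 0.272] enclosing [0.4918 0.2721] diam 0.04234689101576805
c [551.     270.9358] [539 257  25  29 514] centroid@.07 [ 0.4889 -0.0581] enclosing [ 0.4895 -0.0592] diam 0.049125611782073975
```

{"api": "servo_tool", "payload": {
  "xyz": [
    [-0.0003,-0.0246,0],
    [-0.0003,-0.0286,0],
    [-0.0003,-0.0286,0],
    [-0.0003,-0.0286,0],
    [-0.0003,-0.0286,0],
    [-0.0003,-0.0286,0],
    [-0.0003,-0.0286,0],
    [-0.0003,-0.0286,0],
    [-0.0003,-0.0286,0],
    [-0.0003,-0.0286,0],
    [-0.0003,-0.0286,0],
    [-0.0003,-0.0262,0],
    [0,0,0],
    [0,0,0]
  ],
  "turn": [
    [0,0,0],
    [0,0,0],
    [0,0,0],
    [0,0,0],
    [0,0,0],
    [0,0,0],
    [0,0,0],
    [0,0,0],
    [0,0,0],
    [0,0,0],
    [0,0,0],
    [0,0,0],
    [0,0,0],
    [0,0,0]
  ],
  "gripper": [1,1,1,1,1,1,1,1,1,1,1,1,1,1]
}}

```text
time: 17.45
position: [0.4882, -0.0647, 0.2033]
orientation: [[0.948, 0.317, -0.002], [0.317, -0.948, 0.001], [-0.002, -0.001, -1.0]]
wrist_force: [-0.1, 0.2, 0.2]
finger_gap: 0.0853
```

```bash
python3 look.py w9; python3 caps.py w9 c,317,192
```

```text
17.45 [ 0.4882 -0.0647  0.2033] [ 0.9484  0.3171 -0.0019] [-0.0799  0.2336  0.2337] 0.08534313187533851
c [316.5574 189.5058] [ 295  168   44   44 1550] centroid@.07 [ 0.489  -0.0643] enclosing [ 0.4887 -0.0643] diam 0.042817819863557816
```

{"api": "servo_tool", "payload": {
  "xyz": [
    [0.0008,0,-0.019],
    [0,0,-0.03],
    [0,0,-0.03],
    [0,0,-0.03],
    [0,0,-0.03],
    [0,0,-0.03],
    [0,0,0],
    [0,0,0],
    [0,0,0],
    [0,0,0],
    [0,0,0],
    [0,0,0],
    [0,0,0],
    [0,0,0],
    [0,0,0]
  ],
  "turn": [
    [0,0,0],
    [0,0,0],
    [0,0,0],
    [0,0,0],
    [0,0,0],
    [0,0,0],
    [0,0,0],
    [0,0,0],
    [0,0,0],
    [0,0,0],
    [0,0,0],
    [0,0,0],
    [0,0,0],
    [0,0,0],
    [0,0,0]
  ],
  "gripper": [1,1,1,1,1,1,1,0.3,0.3,0.3,0.3,0.3,0.3,0.3,0.3],
  "newtons": 50
}}

```text
time: 19.0
position: [0.4908, -0.0643, 0.0369]
orientation: [[0.948, 0.318, 0.003], [0.318, -0.948, -0.0], [0.002, 0.001, -1.0]]
wrist_force: [-0.7, 1.7, 7.6]
finger_gap: 0.0408
```

{"api": "servo_tool", "payload": {
  "xyz": [
    [0,0,0.01],
    [0,0,0.02],
    [0,0,0.03],
    [0,0,0.03],
    [0,0,0.03],
    [0,0,0.02],
    [0,0,0],
    [0,0,0],
    [0,0,0],
    [0,0,0]
  ],
  "turn": [
    [0,0,0],
    [0,0,0],
    [0,0,0],
    [0,0,0],
    [0,0,0],
    [0,0,0],
    [0,0,0],
    [0,0,0],
    [0,0,0],
    [0,0,0]
  ],
  "gripper": [0.3,0.3,0.3,0.3,0.3,0.3,0.3,0.3,0.3,0.3]
}}

```text
time: 20.0
position: [0.4886, -0.0646, 0.174]
orientation: [[0.948, 0.318, -0.003], [0.318, -0.948, 0.0], [-0.002, -0.001, -1.0]]
wrist_force: [0.8, 0.6, -4.0]
finger_gap: 0.0409
```

```bash
python3 - <<'E'
from rig import *
import numpy as np
F=[]
for i in range(6):
    o=get_obs();F.append(o["wrist_force"]);s=snapshot("wrist")
print(np.mean(F,0))
E
python3 look.py w10
python3 - <<'E'
from h import *
d=dict(np.load("pics/w10.npz"));T=d["T"];K=d["camera_matrix"]
xs=np.arange(.42,.64,.0005);ys=np.arange(-.2,-.38,-.0005)
X,Y=np.meshgrid(xs,ys);W=np.stack([X,Y,np.full_like(X,.08),np.ones_like(X)],-1)
C=W@np.linalg.inv(T@d["mount"]).T
x,y,z=C[...,0],-C[...,1],-C[...,2];rr=np.hypot(x,y);k=np.arctan2(rr,z)/rr*K[0,0]
im=cv2.remap(d["pixels"],(x*k+K[0,2]).astype(np.float32),(y*k+K[1,2]).astype(np.float32),1)
im=cv2.copyMakeBorder(im,0,0,0,0,0);print(im.shape)
cv2.imwrite("pics/v10.png",np.vstack([cv2.resize(d["pixels"],(440,275)),im[:,:440]])[:,:,::-1])
E
```

```text
[ 0.17619059  0.44239932 -3.8920427 ]
20.3 [ 0.4895 -0.0646  0.175 ] [ 0.948   0.3182 -0.0006] [ 0.5421 -0.1963 -3.441 ] 0.04073841714786649
(360, 441, 3)
```

View pics/v10.png

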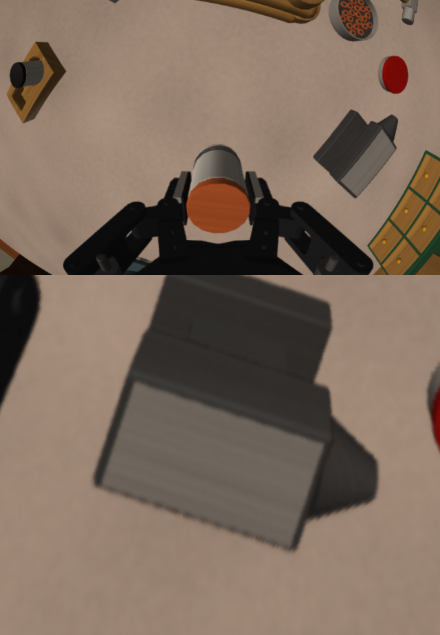

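Copper case held upright (cap (219,205)), weighs 3.9 N → steel; anvil face centre ≈(0.526,-0.294), all three views agreeing.

{"api": "servo_tool", "payload": {
  "xyz": [
    [0.002,-0.0115,0],
    [0.003,-0.02,0],
    [0.0035,-0.022,0],
    [0.0035,-0.022,0],
    [0.0035,-0.022,0],
    [0.0035,-0.022,0],
    [0.0035,-0.022,0],
    [0.0035,-0.022,0],
    [0.0035,-0.022,0],
    [0.003,-0.02,0],
    [0.002,-0.014,0],
    [0.0015,-0.01,0],
    [0,0,0],
    [0,0,0],
    [0,0,0],
    [0,0,0],
    [0,0,0],
    [0,0,0],
    [0,0,0],
    [0,0,0]
  ],
  "turn": [
    [0,0,0],
    [0,0,0],
    [0,0,0],
    [0,0,0],
    [0,0,0],
    [0,0,0],
    [0,0,0],
    [0,0,0],
    [0,0,0],
    [0,0,0],
    [0,0,0],
    [0,0,0],
    [0,0,0],
    [0,0,0],
    [0,0,0],
    [0,0,0],
    [0,0,0],
    [0,0,0],
    [0,0,0],
    [0,0,0]
  ],
  "gripper": [0.3,0.3,0.3,0.3,0.3,0.3,0.3,0.3,0.3,0.3,0.3,0.3,0.3,0.3,0.3,0.3,0.3,0.3,0.3,0.3]
}}

```text
time: 22.35
position: [0.5256, -0.2941, 0.1753]
orientation: [[0.948, 0.318, -0.0], [0.318, -0.948, 0.0], [-0.0, -0.0, -1.0]]
wrist_force: [0.3, 0.3, -3.6]
finger_gap: 0.0415
```

```bash
python3 look.py w11; python3 - <<'E'
from rig import *
import cv2,numpy as np
a=snapshot("scene")["pixels"];b=snapshot("side")["pixels"]
w=cv2.imread("pics/w11.png")
cv2.imwrite("pics/v11.png",np.vstack([cv2.resize(w,(480,300)),np.hstack([cv2.resize(i,(240,240),interpolation=2)[:,:,::-1] for i in(a[120:220,180:280],b[100:200,340:440])])]))
o=get_obs();print(o["position"],np.abs(o["dq"]).max(),o["wrist_force"])
E
```

```text
22.35 [ 0.5256 -0.2941  0.1753] [ 0.948   0.3182 -0.    ] [ 0.3316  0.3258 -3.6202] 0.04146122753518035
[ 0.52557574 -0.29415505  0.1752818 ] 0.002485699039404931 [ 0.38606603 -0.29415272 -4.40899232]
```

View pics/v11.png

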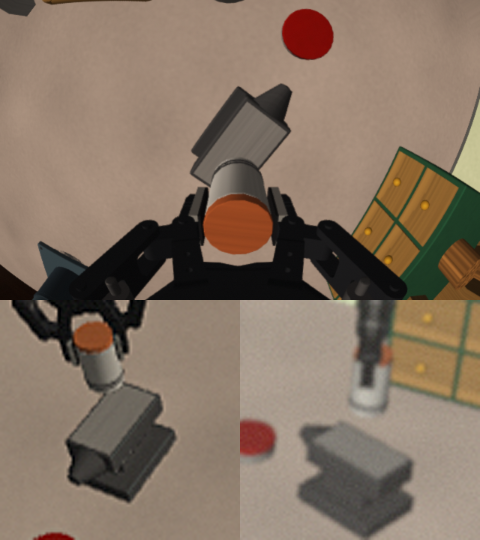

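The copper case hangs upright and still above the anvil face, clear of it in all views.

```bash
python3 -c "
from rig import *
print(finish_job())"
```

```text
the job is handed in; nothing more can be done
None
```

I carried out the whole job and handed it in at about 22.5 s of robot time. `finish_job()` reports no verdict, so I can't confirm the score.

- **Weighing:** I lifted the copper-capped case and stood it back on the bench; a wrist view showed it within about 1 mm of its start. It pulled 3.6–3.9 N, so it holds the steel die. The black-capped case pulled about 1.7 N, so it holds the plastic blank. I took the black case from its weighing lift straight to the rack, without standing it back on the bench first. The text says to lift it "likewise", but the listed steps don't ask for it to be put back.
- **Lighter (black) case:** It is released in the round pocket. The last wrist view puts its cap at (0.492, 0.272), against a measured pocket centre of about (0.493, 0.272). Its apparent cap diameter (42.3 mm, real 42 mm) fits the fully seated height. On the way in it pushed sideways with about 3 N; a 1 mm shift cleared that.
- **Heavier (copper) case:** It is held at 50 N over the anvil with the tool at (0.5256, -0.2941). The face centre came out between (0.521, -0.295) and (0.528, -0.292) in the three camera views. The underside is about 6 cm above the face, the case is upright, and the arm was still.

Two checks were limited. Estimates of the pocket centre differed by up to about 7 mm between views, so I used the close wrist view for placing. I checked that the bystanders hadn't moved only by eye, in the parts of the pictures where they appear.

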